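# Close up the steriliser and start it

### The arm

A 6-joint arm with a two-finger parallel gripper is mounted at the origin on the work surface. World frame = base frame: x ahead of the robot, y to its left, z up, the work surface at z = 0. Lengths are in m, angles in rad, forces in N, time in s.
With the tool pointing down it reaches from about 0.35 to 0.875 m from the base axis. Payload 4.2 kg.
Tool frame: the origin (TCP) lies midway between the tips of the shut fingers; the grasp point (between the pads) lies 19 mm behind it; z points along the fingers, y is the direction in which the jaws open and shut (so a half turn about z gives the same grasp; the last joint's range is limited). The gripper opens to 85 mm and grips with 20 to 120 N. Pads are 22 mm wide; open, the fingers measure 114 mm over their backs; the gripper's body (76 mm by 85 mm) begins 54 mm behind the grasp point. The pads swing forward as they close: fully open they stand 13 mm farther back than shut.
Start: joints at [0.259, 0.385, 0.008, 0, -1.194, -0.259], TCP at [0.625, 0, 0.231] pointing down, gripper open.
Joint ranges: [-3.14, 3.14], [-1.21, 2.06], [-1.07, 1.41], [-3.16, 2.05], [-2.99, -0.16], [-3.1, 3.1]. Speed limits (rad/s): [2.79, 2.79, 3.14, 3.14, 3.14, 3.14].

### API

Orientations are given as a rotation vector (axis times angle).
In Python, from bench import manip gives the robot as it stands.
- The arm moves only by the tool send_rows, never from a script. Its argument "moves" is one flat list of numbers, 7 for each row, row after row: the closure in counts, from 0 (fully open) to 255 (shut), then the shift along the world's x, y, z in mm, then the turn, a rotation vector about the world's x, y, z in rad. In form: [grip, tx, ty, tz, rx, ry, rz, grip, tx, ty, tz, rx, ry, rz, ...]. A call has 1 to 8 rows; each row shifts and turns the pose as measured when the row begins; what a row does not reach is not made up. A row lasts 1/10 s, in which the tool goes at most 50 mm and 8.59 degrees, less where a joint would pass 70% of its speed; a pose out of reach is approached as far as the arm can. A call is refused whole if a number of a shift passes 50 or a number of a turn 0.15, either way. A call with a gripper value outside its range is refused whole. The fingers move at their own pace and stop on an object; "force" is the grip in N (left out, the last holds). Time passes only in rows, so rows that do not move let the fingers close. It gives the time, the measured TCP pose, the force and the opening at its end, in the units of the state.
- manip.sense(): the state, without advancing time (a new reading comes with each control period).
- manip.get_image(name): name is "scene" or "side" or "wrist"; returns (picture, depth): 384x512x3 uint8, red, green, blue; 384x512 float32, m along the optical axis (not along the pixel's ray), 0 where there is no reading.
- manip.camera_model(name): a dict with "fovy" (degrees; the focal length in pixels is half the picture's height over the tangent of half this angle, whatever the lens; pixels are square), "cx", "cy" (the principal point, pixels), "xyz" and "rotation" of the camera in the world. Camera axes: x right, y up, looking along -z (the intrinsics and any distortion apply to the point x, -y, -z); pixel columns grow to the right and rows downward; lengths in m; the calibration is good to about 2 mm. The wrist camera is an equidistant fisheye: a pixel r from the principal point sees the ray r / f radians off the axis. A picture is of the moment at which its call begins: read the wrist's pose just before it. camera_model takes no time and is no camera call; for the wrist camera it gives the pose at the moment of the call.
- manip.close_job(): hands the job in, once; it reports no verdict.
The state is a dict: "clock": time; "joint_pos": joint angles; "dq": joint speeds; "tau": joint torques, N m; "tool_pos": TCP position; "eef_rot": TCP orientation; "contact_force": force on the tool from outside, world axes, zero at the start; "torque": the same for the moment, N m; "grip_width": finger opening in m.
Only numpy, scipy, OpenCV 4.12 (cv2) and the standard library are available. Lean on these libraries where they do the work, as an engineer would, in place of code of your own. Each camera call takes 0.05 s, during which the arm holds its last target. There are 200 camera calls.

### The job

Using only the fingertips, push the steriliser's blue cutlery drawer fully home and its red top hatch fully shut, in either order and without slamming them, and only then press the green start button right down and let it come up again. Leave the red stop button alone, and do not move or pick up the tumblers, mug, spoon, bottle or bowl standing around.

Things in the scene. Friction and masses are not known exactly. Their poses are not given: they have to be found in the camera images.
- unit: Low stainless steriliser box, fixed, 220 deep (x), 400 wide (y), 100 high; origin at the centre of its underside; x to its back, y to its left, z up; front (-x) faces the robot. Left half: drawer bay under a flat roof; right half: open well with glasses. Two hatch rails along y, 8 wide, stand 14 above the top, centred at x = -106 and +40.
- drawer (a joint): How far the blue cutlery drawer (left half of the unit's front) stands out, in m: 0 = fully shut, 0.10 = at its outer stop. Pushing its front towards the unit's +x shuts it. Stiff slide (about 2 N plus 10 N per m/s), no handle, no catch; it stays where it is left.
- drawer_face (a point): Centre of the outer face of the drawer's blue front panel (184 wide, 74 high, 12 thick, from 18 to 92 above the table); axes as the unit's. With the drawer shut this point lies at x = -0.122, y = 0.100, z = 0.055 m in the unit's frame.
- hatch (a joint): How far the red sliding hatch on the unit's top is open, in m: 0 = fully shut (over the glass well), 0.16 = fully open (over the drawer bay). Pushing its rib towards the unit's -y (right) shuts it. Stiff slide (about 2 N plus 10 N per m/s), no catch; it stays where it is left and cannot come off.
- hatch_rib (a point): Middle of the top edge of the hatch's upright red rib, 135 above the table. The rib is 90 long (unit's x), 10 thick (y), 27 tall above the hatch plate (plate top 108 above the table); 18 of plate lies left of it. Axes as the unit's. With the hatch shut this point lies at x = -0.050, y = -0.025 m in the unit's frame.
- console: Fixed grey control console, 100 by 150 by 30 high, at the right of the table; origin at the centre of its underside. A green and a red button stand on it, 70 apart; which is on which side varies.
- start (a joint): How far the green start button is pressed, in m: 0 = up, 0.006 = fully down. It springs back; fully down takes about 4 N.
- start_top (a point): Centre of the top of the green start button, a round cap of 26 diameter, 52 above the table, standing 10 out of a black housing of 42 diameter; pressed straight down.
- stop (a joint): How far the red stop button is pressed, in m: 0 = up, 0.006 = fully down. It has the same shape and spring as the green one.
- stop_top (a point): Centre of the top of the red stop button, a round cap of 26 diameter, 52 above the table, standing 10 out of a black housing of 42 diameter.
- tumbler_top: Loose green glass tumbler, 60 diameter, 85 high, standing on the strip at the back of the steriliser's top (100 above the table); origin at the centre of its underside. Not to be disturbed.
- tumbler_side: Loose green glass tumbler, 66 diameter, 100 high, standing on the table to the left of the drawer; origin at the centre of its underside. Not to be disturbed.
- mug: Loose white mug, 80 diameter, 90 high, handle on its +y side, on the table left of the steriliser; origin at the centre of its underside. Not to be disturbed.
- spoon: Loose steel spoon about 150 long, lying on the table in front of the steriliser's right half; its x axis runs along it towards the bowl of the spoon. Not to be disturbed.
- bottle: Loose yellow bottle with red cap, 60 diameter, 170 high, on the table beyond the console; origin at the centre of its underside. Not to be disturbed.
- bowl: Loose white bowl, 120 diameter, 50 high, on the table right of the console; origin at the centre of its underside. Not to be disturbed.

How it is judged:
By the outcome, as a careful person would: the job done as asked, in the order asked, and still so for the second after the job is handed in, with the robot touching nothing.
It also fails if it takes over 72 s, if anything falls off the work surface, if the arm or the gripper's body presses on something with over 40 N, if the wrist force passes 120 N, or if a joint passes its speed limit or range.

## Working session

There is one attempt and no reset: what is moved stays moved. The work goes in short steps, Python scripts to look and compute and a tool call to move; the robot and the scene stay as the last step left them, time stands still between calls to the robot, and variables do not carry over. Pictures are saved under pics/ and viewed, about 8 in all and at most 12, crops included, and the job is handed in when it is done.

Besides the shell and the picture viewer there is one more tool, called after "Call:" as name(argument=value, ...) on one line, values as JSON. send_rows: Moves the arm, as the interface text tells. Its arguments: {"type":"object","properties":{"moves":{"type":"array","items":{"type":"number"}},"force":{"type":"number"}},"required":["moves"]}

```bash
mkdir -p pics; cat > h.py <<'E'
import numpy as np, cv2
from bench import manip
def grab(n):
    m=manip.camera_model(n); im,d=manip.get_image(n); return im,d,m
def pts(d,m):
    h,w=d.shape; f=h/2/np.tan(np.radians(m["fovy"])/2)
    v,u=np.mgrid[:h,:w]; 
    P=np.stack([(u-m["cx"])/f*d,-(v-m["cy"])/f*d,-d],-1)
    R=np.array(m["rotation"]).reshape(3,3)
    return P@R.T+np.array(m["xyz"])
E
python3 - <<'E'
from h import *
for n in("scene","side"):
    im,d,m=grab(n); print(n,m); cv2.imwrite(f"pics/{n}0.png",im[...,::-1]); np.savez(f"{n}0.npz",im=im,d=d,P=pts(d,m))
s=manip.sense(); print(s)
E
```

```text
scene {'fovy': 51.369321558456086, 'cx': 257.7107658072587, 'cy': 190.90405063569446, 'xyz': array([ 1.47335178, -0.41679843,  1.12200032]), 'rotation': array([0.66128079, 0.44656954, 1.07399317])}Traceback (most recent call last):
  File "<stdin>", line 3, in <module>
  File "h.py", line 9, in pts
    R=np.array(m["rotation"]).reshape(3,3)
ValueError: cannot reshape array of size 3 into shape (3,3)
```

```bash
sed -i 's/np.array(m\["rotation"\]).reshape(3,3)/cv2.Rodrigues(np.array(m["rotation"]))[0]/' h.py
python3 - <<'E'
from h import *
ims=[]
for n in("scene","side"):
    im,d,m=grab(n); print(n,m); ims.append(im); np.savez(f"{n}0.npz",im=im,d=d,P=pts(d,m))
cv2.imwrite("pics/scene0.png",ims[0][...,::-1]);cv2.imwrite("pics/side0.png",ims[1][...,::-1])
s=manip.sense(); print(s)
E
```

```text
scene {'fovy': 51.369321558456086, 'cx': 257.7107658072587, 'cy': 190.90405063569446, 'xyz': array([ 1.47335178, -0.41679843,  1.12200032]), 'rotation': array([0.66128079, 0.44656954, 1.07399317])}
side {'fovy': 44.124190301698405, 'cx': 260.5867731712693, 'cy': 193.1741872616648, 'xyz': array([ 0.45785994, -0.94261589,  1.1668739 ]), 'rotation': array([ 0.71095973, -0.04274522, -0.16924508])}
{'clock': 0.15, 'joint_pos': array([ 2.58609018e-01,  3.85433007e-01,  6.92982211e-03, -3.36419685e-04,
       -1.19403450e+00, -2.58575336e-01]), 'dq': array([-0.00053203, -0.00222631,  0.00441283,  0.00190851, -0.00093255,
        0.0012083 ]), 'tau': array([-6.03353892e-04, -3.92678475e+01,  1.88581592e+01,  4.18858320e+00,
       -3.39302780e-03,  5.70479813e-06]), 'tool_pos': array([6.24551144e-01, 1.38537216e-05, 2.30439273e-01]), 'eef_rot': array([ 2.22038757e+00, -2.22058822e+00, -1.79909260e-03]), 'contact_force': array([ 0.83644742, -0.58996409, -0.35420661]), 'torque': array([-0.02655607, -0.00590577,  0.01579983]), 'grip_width': 0.08547852312494267}
```

View pics/scene0.png

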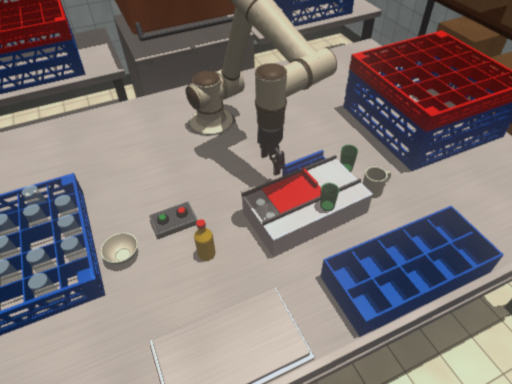

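View pics/side0.png

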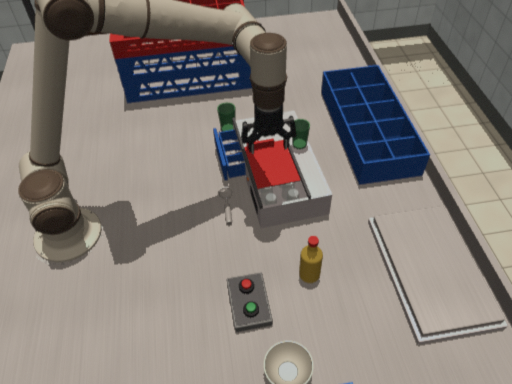

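The scene view shows the unit near (305,205) and the console near (173,220), with green at (162,217) and red at (181,211). The side view shows the drawer front near (222,153), the hatch near (272,165), green at (251,308) and red at (246,285).

```bash
python3 - <<'E'
from h import *
for n in("scene","side"):
    z=np.load(n+"0.npz"); im,P=z["im"],z["P"]; hsv=cv2.cvtColor(im,cv2.COLOR_RGB2HSV); H,S,V=[hsv[...,i].astype(int) for i in range(3)]
    X,Y,Z=[P[...,i] for i in range(3)]
    def rep(k,M):
        p=P[M]; print(n,k,len(p),"med",np.median(p,0).round(3),"lo",np.percentile(p,2,axis=0).round(3),"hi",np.percentile(p,98,axis=0).round(3)); return p
    inb=(X>.3)&(X<.95)&(abs(Y)<.5)
    red=((H<8)|(H>172))&(S>150)&(V>90)
    u=inb&(Y>-.15)
    p=rep("plate",red&u&(abs(Z-.108)<.006))
    b=cv2.minAreaRect((p[:,:2]*1000).astype(np.float32)); print(cv2.boxPoints(b).round(0).tolist())
    p=rep("rib",red&u&(Z>.122)&(Z<.142))
    b=cv2.minAreaRect((p[:,:2]*1000).astype(np.float32)); print(cv2.boxPoints(b).round(0).tolist())
    p=rep("blue",(H>100)&(H<130)&(S>130)&u&(X<.75)&(Z>.02)&(Z<.11))
    t=p[p[:,2]>.082]; print("top",cv2.boxPoints(cv2.minAreaRect((t[:,:2]*1000).astype(np.float32))).round(0).tolist() if len(t) else 0)
    rep("stop",red&inb&(Y<-.1)&(abs(Z-.05)<.01))
    rep("start",(H>45)&(H<85)&(S>120)&inb&(Y<-.1)&(abs(Z-.05)<.01))
    p=rep("unittop",u&(abs(Z-.1)<.005)&(S<60)&(Y<.3)&(X<.9)); print(cv2.boxPoints(cv2.minAreaRect((p[:,:2]*1000).astype(np.float32))).round(0).tolist())
    p=rep("tumb",u&(H>45)&(H<95)&(S>60)&(Z>.03)&(Z<.2))
    for a in (p[p[:,2]>.105],p[p[:,2]<.1]): print("  t",np.median(a,0).round(3),a.min(0).round(3),a.max(0).round(3))
    rep("console",inb&(Y<-.1)&(abs(Z-.03)<.006)&(S<60))
    im2=cv2.resize(im[90:290,130:390] if n=="scene" else im[90:240,190:350],None,fx=3,fy=3,interpolation=cv2.INTER_CUBIC); cv2.imwrite(f"pics/{n}c.png",im2[...,::-1])
E
```

```text
scene plate 1245 med [0.653 0.068 0.108] lo [ 0.588 -0.009  0.104] hi [0.71  0.155 0.112]
[[575.0, 164.0], [588.0, -18.0], [721.0, -8.0], [708.0, 173.0]]
scene rib 39 med [0.63  0.153 0.134] lo [0.59  0.147 0.129] hi [0.666 0.157 0.139]
[[589.0, 157.0], [589.0, 146.0], [666.0, 147.0], [666.0, 157.0]]
scene blue 79 med [0.5   0.193 0.089] lo [0.492 0.127 0.072] hi [0.514 0.28  0.094]
top [[490.0, 285.0], [496.0, 121.0], [506.0, 122.0], [501.0, 285.0]]
scene stop 29 med [ 0.511 -0.296  0.051] lo [ 0.498 -0.306  0.045] hi [ 0.519 -0.286  0.055]
scene start 15 med [ 0.512 -0.366  0.051] lo [ 0.505 -0.373  0.048] hi [ 0.518 -0.359  0.055]
scene unittop 2453 med [0.737 0.138 0.1  ] lo [ 0.569 -0.081  0.096] hi [0.792 0.295 0.104]
[[489.0, 294.0], [515.0, -96.0], [801.0, -77.0], [775.0, 313.0]]
scene tumb 120 med [0.768 0.14  0.125] lo [0.556 0.126 0.034] hi [0.778 0.383 0.185]
  t [0.771 0.136 0.13 ] [0.733 0.125 0.106] [0.779 0.175 0.187]
  t [0.562 0.369 0.041] [0.517 0.358 0.031] [0.57  0.406 0.098]
scene console 793 med [ 0.526 -0.334  0.031] lo [ 0.46  -0.493  0.025] hi [ 0.927 -0.258
[... 412 characters left out ...]
], [495.0, 109.0], [507.0, 110.0], [495.0, 286.0]]
side stop 68 med [ 0.508 -0.297  0.05 ] lo [ 0.497 -0.308  0.041] hi [ 0.519 -0.279  0.054]
side start 48 med [ 0.509 -0.364  0.05 ] lo [ 0.497 -0.378  0.045] hi [ 0.521 -0.355  0.054]
side unittop 1468 med [0.749 0.031 0.099] lo [ 0.569 -0.088  0.095] hi [0.793 0.293 0.104]
[[553.0, 298.0], [580.0, -95.0], [801.0, -80.0], [774.0, 314.0]]
side tumb 703 med [0.731 0.177 0.11 ] lo [0.516 0.121 0.037] hi [0.776 0.411 0.185]
  t [0.754 0.13  0.159] [0.518 0.118 0.105] [0.779 0.395 0.189]
  t [0.538 0.36  0.077] [0.512 0.342 0.031] [0.57  0.414 0.1  ]
side console 1938 med [ 0.528 -0.344  0.03 ] lo [ 0.461 -0.494  0.025] hi [ 0.936 -0.201  0.036]
```

View pics/sidec.png

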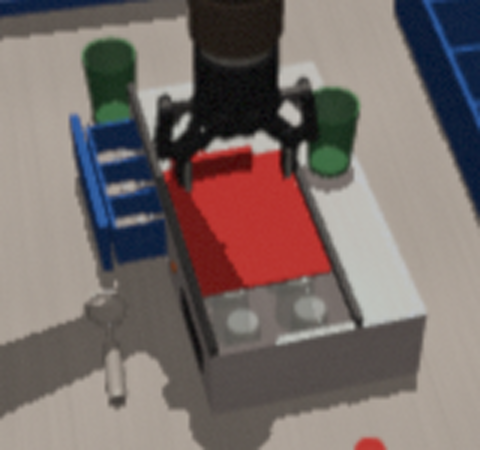

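View pics/scenec.png

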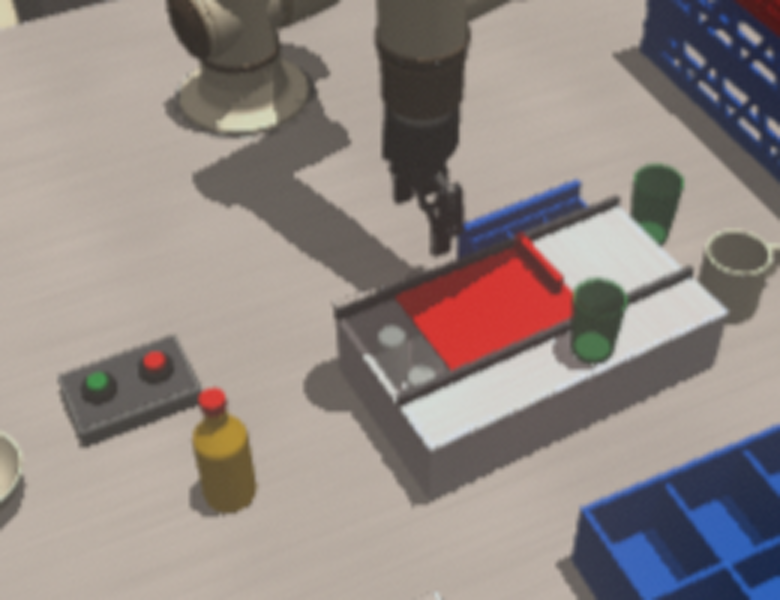

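The crops show the rib at the hatch's left end, with its left face clear. The drawer stands about 60 mm out with open space in front of it. The unit is at about (677, 109) mm with yaw +3.9°. I'll close the fingers and move in front of the drawer.

Call:
send_rows(moves=[255, -28, 33, 0, 0, 0, 0.068, 255, -28, 33, 0, 0, 0, 0, 255, -28, 33, 0, 0, 0, 0, 255, -28, 33, 0, 0, 0, 0, 255, -28, 33, 0, 0, 0, 0, 255, -28, 30, 0, 0, 0, 0, 255, -5, 0, 0, 0, 0, 0, 255, 0, 0, 0, 0, 0, 0], force=40)

```text
clock: 0.95
tool_pos: [0.4437, 0.1993, 0.2265]
eef_rot: [2.291, -2.141, -0.006]
contact_force: [0.8, -0.1, -0.2]
grip_width: 0.0
```

```bash
python3 - <<'E'
from h import *
z=np.load("side0.npz");im,P=z["im"],z["P"]
X,Y,Z=[P[...,i] for i in range(3)]
for n in ("side","scene"):
    z=np.load(n+"0.npz");im,P=z["im"],z["P"];X,Y,Z=[P[...,i] for i in range(3)]
    hsv=cv2.cvtColor(im,cv2.COLOR_RGB2HSV)
    M=(hsv[...,0]>12)&(hsv[...,0]<28)&(hsv[...,1]>180)&(X<.9)&(X>.4)&(Y<-.15)&(Z>.03)
    print("bottle",P[M].min(0),P[M].max(0))
    M=(X>.4)&(X<.8)&(Y<-.4)&(Y>-.65)&(Z>.035)&(Z<.06);print("bowl",P[M].min(0),P[M].max(0))
    M=(X>.7)&(X<.8)&(Y<.2)&(Y>.08)&(Z>.175)&(Z<.19)&(hsv[...,0]>40)&(hsv[...,0]<95);print("tt",P[M].min(0),P[M].max(0))
print(manip.sense())
E
```

```text
bottle [ 0.66058198 -0.3034703   0.03002374] [ 0.70753136 -0.27755014  0.156386  ]
bowl [ 0.51442448 -0.58001983  0.03506901] [ 0.63258423 -0.470179    0.05618399]
tt [0.73429134 0.11799143 0.17509263] [0.78086389 0.17950854 0.18893058]Traceback (most recent call last):
  File "<stdin>", line 8, in <module>
    return umr_minimum(a, axis, None, out, keepdims, initial, where)
ValueError: zero-size array to reduction operation minimum which has no identity
```

Call:
send_rows(moves=[255, 0, 0, -45, 0, 0, 0, 255, 0, 0, -45, 0, 0, 0, 255, 0, 0, -40, 0, 0, 0, 255, 0, 0, -25, 0, 0, 0, 255, 0, 0, 0, 0, 0, 0, 255, 10, 0, 0, 0, 0, 0, 255, 5, 0, 0, 0, 0, 0, 255, 5, 0, 0, 0, 0, 0])

```text
clock: 1.75
tool_pos: [0.4724, 0.1971, 0.0715]
eef_rot: [-2.284, 2.147, -0.001]
contact_force: [0.1, -0.2, 0.3]
grip_width: 0.0003
```

Call:
send_rows(moves=[255, 4, 0.3, 0, 0, 0, 0, 255, 4, 0.3, 0, 0, 0, 0, 255, 4, 0.3, 0, 0, 0, 0, 255, 4, 0.3, 0, 0, 0, 0, 255, 4, 0.3, 0, 0, 0, 0, 255, 4, 0.3, 0, 0, 0, 0, 255, 4, 0.3, 0, 0, 0, 0, 255, 4, 0.3, 0, 0, 0, 0])

```text
clock: 2.55
tool_pos: [0.5055, 0.1993, 0.0732]
eef_rot: [-2.284, 2.15, 0.003]
contact_force: [-1.5, 0.6, 0.5]
grip_width: -0.0
```

Call:
send_rows(moves=[255, 4, 0.3, 0, 0, 0, 0, 255, 4, 0.3, 0, 0, 0, 0, 255, 4, 0.3, 0, 0, 0, 0, 255, 3, 0.2, 0, 0, 0, 0, 255, 2, 0.1, 0, 0, 0, 0, 255, 2, 0.1, 0, 0, 0, 0, 255, 2, 0.1, 0, 0, 0, 0, 255, 2, 0.1, 0, 0, 0, 0])

```text
clock: 3.35
tool_pos: [0.5311, 0.201, 0.0732]
eef_rot: [-2.284, 2.15, 0.002]
contact_force: [-1.4, -0.3, 0.7]
grip_width: 0.0
```

Call:
send_rows(moves=[255, 1.5, 0.1, 0, 0, 0, 0, 255, 1.5, 0.1, 0, 0, 0, 0, 255, 1.5, 0.1, 0, 0, 0, 0, 255, 1.5, 0.1, 0, 0, 0, 0])

```text
clock: 3.75
tool_pos: [0.536, 0.2012, 0.0731]
eef_rot: [-2.286, 2.152, 0.005]
contact_force: [-9.9, 3.5, 5.7]
grip_width: -0.0003
```

Call:
send_rows(moves=[255, 1.5, 0.1, 0, 0, 0, 0, 255, 1.5, 0.1, 0, 0, 0, 0, 255, 1.5, 0.1, 0, 0, 0, 0, 255, 1.5, 0.1, 0, 0, 0, 0])

```text
clock: 4.15
tool_pos: [0.5357, 0.2012, 0.0734]
eef_rot: [2.28, -2.148, -0.016]
contact_force: [-6.5, 1.6, 3.1]
grip_width: -0.0001
```

The drawer hit its end stop: motion ceased at x = 536 mm with the force up to 10 N. I'll back off, lift, and go over to the left of the rib.

Call:
send_rows(moves=[255, -5, 0, 0, 0, 0, 0, 255, -25, 0, 0, 0, 0, 0, 255, 0, 0, 45, 0, 0, 0, 255, 0, 0, 45, 0, 0, 0, 255, 0, 0, 30, 0, 0, 0, 255, 45, -2, 0, 0, 0, 0, 255, 45, -2, 0, 0, 0, 0, 255, 20, 0, 0, 0, 0, 0])

```text
clock: 4.95
tool_pos: [0.6199, 0.1973, 0.2039]
eef_rot: [-2.287, 2.142, -0.001]
contact_force: [-0.3, -0.3, -1.3]
grip_width: 0.0001
```

Call:
send_rows(moves=[255, 0, 0, 0, 0, 0, 0, 255, 0, 0, 0, 0, 0, 0])

```text
clock: 5.15
tool_pos: [0.6232, 0.1969, 0.2038]
eef_rot: [-2.282, 2.142, -0.005]
contact_force: [-0.2, 0.1, -0.5]
grip_width: 0.0001
```

```bash
python3 - <<'E'
from h import *
im,d,m=grab("wrist");print(m);np.savez("w1.npz",im=im,d=d)
im2,_,_=grab("side")
cv2.imwrite("pics/w1.png",np.hstack([cv2.resize(im,(400,300)),cv2.resize(im2[90:240,160:360],(400,300))])[...,::-1]); print(manip.sense()["tool_pos"])
E
```

```text
{'fovy': 65.70646984690485, 'cx': 257.45739318203385, 'cy': 189.083396644677, 'xyz': array([0.62605621, 0.11840045, 0.34643473]), 'rotation': array([-3.46614265e-05,  4.84024510e-01, -3.03864847e+00])}
[0.62232514 0.19698397 0.20384692]
```

View pics/w1.png

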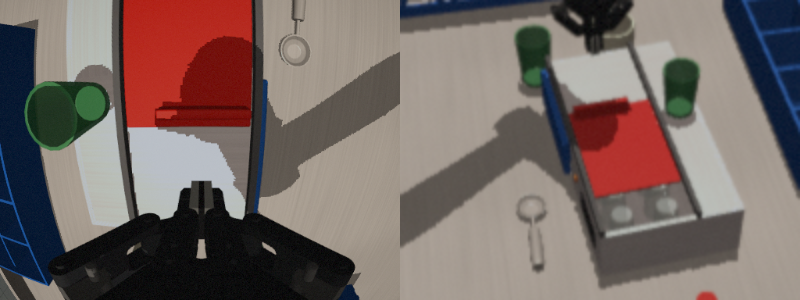

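The drawer front is now flush, and the tool is left of the rib with clear roof below. I'll descend and push right.

Call:
send_rows(moves=[255, 0, 0, -35, 0, 0, 0, 255, 0, 0, -30, 0, 0, 0, 255, 0, 0, -15, 0, 0, 0, 255, 0, 0, -3, 0, 0, 0, 255, 0, -5, 0, 0, 0, 0, 255, 0, -5, 0, 0, 0, 0, 255, 0, -4, 0, 0, 0, 0, 255, 0, -4, 0, 0, 0, 0])

```text
clock: 6.05
tool_pos: [0.6197, 0.18, 0.1255]
eef_rot: [-2.282, 2.128, -0.011]
contact_force: [-1.0, -0.1, 0.1]
grip_width: 0.0
```

Call:
send_rows(moves=[255, 0, 0, -5, 0, 0, 0, 255, 0, -4, -2, 0, 0, 0, 255, 0.3, -4, 0, 0, 0, 0, 255, 0.3, -4, 0, 0, 0, 0, 255, 0.3, -4, 0, 0, 0, 0, 255, 0.3, -4, 0, 0, 0, 0, 255, 0.3, -4, 0, 0, 0, 0, 255, 0.3, -4, 0, 0, 0, 0])

```text
clock: 6.85
tool_pos: [0.6222, 0.1513, 0.1196]
eef_rot: [-2.279, 2.125, -0.01]
contact_force: [-0.6, 2.0, 0.7]
grip_width: -0.0002
```

Call:
send_rows(moves=[255, 0.3, -4, 0, 0, 0, 0, 255, 0.3, -4, 0, 0, 0, 0, 255, 0.3, -4, 0, 0, 0, 0, 255, 0.3, -4, 0, 0, 0, 0, 255, 0.3, -4, 0, 0, 0, 0, 255, 0.3, -4, 0, 0, 0, 0, 255, 0.3, -4, 0, 0, 0, 0, 255, 0.3, -4, 0, 0, 0, 0])

```text
clock: 7.65
tool_pos: [0.6246, 0.1164, 0.1196]
eef_rot: [-2.279, 2.125, -0.01]
contact_force: [-1.3, 1.9, 0.5]
grip_width: -0.0003
```

Call:
send_rows(moves=[255, 0.3, -3, 0, 0, 0, 0, 255, 0.3, -2, 0, 0, 0, 0, 255, 0.2, -2, 0, 0, 0, 0, 255, 0.2, -2, 0, 0, 0, 0, 255, 0.2, -2, 0, 0, 0, 0, 255, 0.2, -2, 0, 0, 0, 0])

```text
clock: 8.25
tool_pos: [0.6255, 0.1043, 0.1196]
eef_rot: [-2.276, 2.125, -0.005]
contact_force: [-4.2, 13.4, 2.8]
grip_width: -0.0002
```

Call:
send_rows(moves=[255, 0.2, -2, 0, 0, 0, 0, 255, 0.2, -2, 0, 0, 0, 0, 255, 0.2, -2, 0, 0, 0, 0, 255, 0.2, -2, 0, 0, 0, 0])

```text
clock: 8.65
tool_pos: [0.6254, 0.1046, 0.1198]
eef_rot: [-2.27, 2.116, 0.005]
contact_force: [-3.7, 8.3, 2.2]
grip_width: -0.0001
```

Call:
send_rows(moves=[255, 0, 5, 0, 0, 0, 0, 255, 0, 20, 0, 0, 0, 0, 255, 0, 0, 45, 0, 0, 0, 255, 0, 0, 45, 0, 0, 0, 255, 0, 0, 10, 0, 0, 0, 255, -50, 0, 0, 0, 0, 0, 255, -50, 0, 0, 0, 0, 0, 255, -20, 0, 0, 0, 0, 0])

```text
clock: 9.45
tool_pos: [0.5058, 0.1269, 0.2182]
eef_rot: [-2.274, 2.125, -0.002]
contact_force: [1.3, -0.3, -1.0]
grip_width: 0.0002
```

```bash
python3 - <<'E'
from h import *
ims=[]
for n in("scene","side"):
    im,d,m=grab(n); P=pts(d,m); hsv=cv2.cvtColor(im,cv2.COLOR_RGB2HSV); H,S,V=[hsv[...,i].astype(int) for i in range(3)]
    X,Y,Z=[P[...,i] for i in range(3)]
    u=(X>.45)&(X<.8)&(Y>-.15)&(Y<.35)
    red=((H<8)|(H>172))&(S>150)&(V>60)&u
    for k,M in(("plate",red&(abs(Z-.108)<.006)),("rib",red&(Z>.125)&(Z<.142)),("blue",(H>100)&(H<130)&(S>130)&u&(Z>.082)&(Z<.1))):
        p=P[M]; print(n,k,len(p),np.median(p,0).round(3),cv2.boxPoints(cv2.minAreaRect((p[:,:2]*1000).astype(np.float32))).round(0).tolist())
    ims.append(cv2.resize(im[110:270,210:400] if n=="scene" else im[90:240,180:350],(400,340)))
cv2.imwrite("pics/chk.png",np.hstack(ims)[...,::-1]); print(manip.sense()["tool_pos"])
E
```

```text
scene plate 1362 [0.655 0.004 0.108] [[577.0, 100.0], [588.0, -83.0], [723.0, -75.0], [712.0, 108.0]]
scene rib 45 [0.632 0.086 0.134] [[592.0, 90.0], [593.0, 80.0], [674.0, 84.0], [674.0, 94.0]]
scene blue 0 [nan nan nan] [[0.0, 0.0], [0.0, 0.0], [0.0, 0.0], [0.0, 0.0]]
side plate 1853 [0.652 0.002 0.107] [[578.0, 100.0], [590.0, -84.0], [726.0, -76.0], [714.0, 109.0]]
side rib 99 [0.628 0.082 0.132] [[586.0, 86.0], [587.0, 72.0], [673.0, 81.0], [672.0, 94.0]]
side blue 161 [0.554 0.193 0.091] [[541.0, 302.0], [554.0, 110.0], [567.0, 111.0], [554.0, 303.0]]
[0.50651328 0.12716172 0.21881448]
  return _methods._mean(a, axis=axis, dtype=dtype,
  ret = um.true_divide(
```

View pics/chk.png

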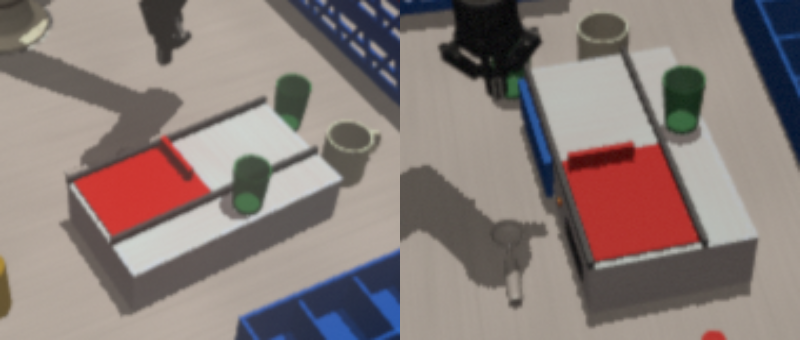

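The hatch covers the well, with its rib at (630,84) against an expected (629,81). The drawer face is at x ≈ 548, as expected when shut, and nothing around looks disturbed. Next is the green button at about (510,-365).

Call:
send_rows(moves=[255, 0, -49, 0, 0, 0, 0, 255, 0, -49, 0, 0, 0, 0, 255, 0, -49, 0, 0, 0, 0, 255, 0, -49, 0, 0, 0, 0, 255, 0, -49, 0, 0, 0, 0, 255, 0, -49, 0, 0, 0, 0, 255, 0, -49, 0, 0, 0, 0, 255, 0, -49, 0, 0, 0, 0])

```text
clock: 10.35
tool_pos: [0.5116, -0.2709, 0.218]
eef_rot: [-2.288, 2.108, -0.015]
contact_force: [0.9, -0.3, -0.2]
grip_width: -0.0
```

Call:
send_rows(moves=[255, 0, -49, 0, 0, 0, 0, 255, 0, -25, 0, 0, 0, 0, 255, 0, -10, 0, 0, 0, 0, 255, 0, 0, 0, 0, 0, 0, 255, 0, 0, 0, 0, 0, 0])

```text
clock: 10.85
tool_pos: [0.5112, -0.366, 0.2133]
eef_rot: [-2.28, 2.124, -0.012]
contact_force: [0.3, 0.6, -0.0]
grip_width: 0.0001
```

```bash
python3 - <<'E'
from h import *
print(manip.sense()["tool_pos"])
im,d,m=grab("wrist"); R=cv2.Rodrigues(m["rotation"])[0]; o=np.array(m["xyz"]); f=192/np.tan(np.radians(m["fovy"])/2)
hsv=cv2.cvtColor(im,cv2.COLOR_RGB2HSV); H,S,V=[hsv[...,i].astype(int) for i in range(3)]
for k,M in(("g",(H>45)&(H<85)&(S>120)),("r",((H<8)|(H>172))&(S>150))):
    n,l,st,c=cv2.connectedComponentsWithStats(M.astype(np.uint8))
    for i in range(1,n):
        if st[i,4]<60: continue
        x,y=c[i]-[m["cx"],m["cy"]]; r=np.hypot(x,y); t=r/f
        v=R@np.array([np.sin(t)*x/r,-np.sin(t)*y/r,-np.cos(t)]); print(k,st[i],c[i].round(1),(o+v*(.052-o[2])/v[2]).round(4))
cv2.imwrite("pics/w2.png",im[...,::-1])
E
```

```text
[ 0.51119344 -0.36597623  0.21331361]
g [251 157  25  26 490] [262.8 169.4] [ 0.5087 -0.3663  0.052 ]
r [248 216  23  16 279] [259.3 224.3] [ 0.5076 -0.3025  0.052 ]
r [ 54 269  29  30 626] [ 68.1 283.4] [ 0.7906 -0.1695  0.052 ]
```

View pics/w2.png

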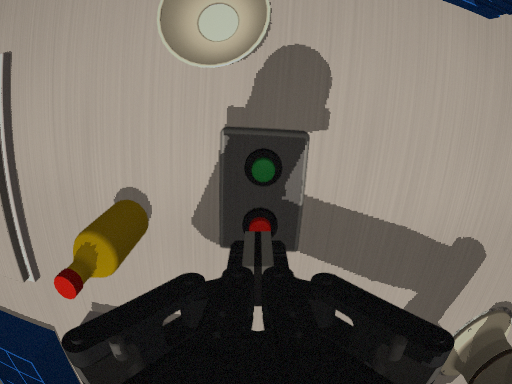

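The wrist view shows green at (263,169), which is (509,-366) mm, directly under the tool. Red at (259,224) is partly hidden by the fingers.

Call:
send_rows(moves=[255, -1, 0, -40, 0, 0, 0, 255, -1, 0, -40, 0, 0, 0, 255, 0, 0, -40, 0, 0, 0, 255, 0, 0, -18, 0, 0, 0, 255, 0, 0, 0, 0, 0, 0, 255, 0, 0, 0, 0, 0, 0])

```text
clock: 11.5
tool_pos: [0.5131, -0.358, 0.0765]
eef_rot: [-2.292, 2.106, -0.026]
contact_force: [0.1, 0.4, 0.5]
grip_width: 0.0003
```

Call:
send_rows(moves=[255, -4, -8, 0, 0, 0, 0, 255, 0, 0, -10, 0, 0, 0, 255, 0, 0, -5, 0, 0, 0, 255, 0, 0, 0, 0, 0, 0])

```text
clock: 11.9
tool_pos: [0.5119, -0.3669, 0.0658]
eef_rot: [-2.292, 2.102, -0.04]
contact_force: [-0.3, -0.3, -0.5]
grip_width: 0.0
```

Call:
send_rows(moves=[255, -2, 0, -4, 0, 0, 0, 255, 0, 0, -4, 0, 0, 0, 255, 0, 0, -3, 0, 0, 0, 255, 0, 0, -3, 0, 0, 0])

```text
clock: 12.3
tool_pos: [0.51, -0.3674, 0.0517]
eef_rot: [-2.292, 2.102, -0.043]
contact_force: [0.1, 0.6, 1.0]
grip_width: 0.0001
```

Call:
send_rows(moves=[255, 0, 0, -2, 0, 0, 0, 255, 0, 0, -2, 0, 0, 0, 255, 0, 0, -2, 0, 0, 0, 255, 0, 0, -2, 0, 0, 0])

```text
clock: 12.7
tool_pos: [0.5101, -0.3675, 0.0459]
eef_rot: [-2.294, 2.1, -0.043]
contact_force: [-4.8, 5.1, 18.4]
grip_width: -0.0
```

Call:
send_rows(moves=[255, 0, 0, -2, 0, 0, 0, 255, 0, 0, -2, 0, 0, 0, 255, 0, 0, -2, 0, 0, 0])

```text
clock: 13.0
tool_pos: [0.5101, -0.3675, 0.0461]
eef_rot: [-2.298, 2.098, -0.045]
contact_force: [-2.8, 3.4, 11.0]
grip_width: 0.0
```

The button bottomed at z = 46 mm, which is the full 6 mm, with the force above 11 N. I'll release and retreat.

Call:
send_rows(moves=[255, 0, 0, 4, 0, 0, 0, 255, 0, 0, 6, 0, 0, 0, 255, 0, 0, 20, 0, 0, 0, 255, 0, 0, 45, 0, 0, 0, 255, 0, 0, 45, 0, 0, 0, 255, -40, 0, 20, 0, 0, 0, 255, 0, 0, 0, 0, 0, 0, 255, 0, 0, 0, 0, 0, 0])

```text
clock: 13.8
tool_pos: [0.4687, -0.3671, 0.1901]
eef_rot: [-2.298, 2.099, -0.045]
contact_force: [0.2, 0.2, -0.2]
grip_width: -0.0
```

```bash
python3 - <<'E'
from h import *
s=manip.sense();print(s["tool_pos"],s["contact_force"])
ims=[]
for n in("scene","side"):
    im,d,m=grab(n);P=pts(d,m);P0=np.load(n+"0.npz")["P"]; hsv=cv2.cvtColor(im,cv2.COLOR_RGB2HSV);H,S=hsv[...,0],hsv[...,1]
    X,Y,Z=[P[...,i] for i in range(3)]
    c=(abs(X-.51)<.03)&(abs(Z-.05)<.01)
    for k,M in(("start",(H>45)&(H<85)&(S>120)&c&(Y<-.3)),("stop",((H<8)|(H>172))&(S>150)&c&(Y<-.25)),("rib",((H<8)|(H>172))&(S>150)&(X>.57)&(X<.7)&(Y>0)&(Y<.2)&(Z>.125)&(Z<.142))):
        p=P[M]; print(n,k,len(p),np.median(p,0).round(3))
    ims.append(im[80:360,120:410])
cv2.imwrite("pics/end.png",np.hstack(ims)[...,::-1])
E
```

```text
[ 0.4686916  -0.36708859  0.1900772 ] [ 0.17421235  0.15261758 -0.23885661]
scene start 3 [ 0.515 -0.37   0.052]
scene stop 8 [ 0.512 -0.298  0.053]
scene rib 41 [0.632 0.086 0.134]
side start 74 [ 0.508 -0.367  0.05 ]
side stop 86 [ 0.507 -0.299  0.05 ]
side rib 92 [0.633 0.083 0.132]
```

View pics/end.png

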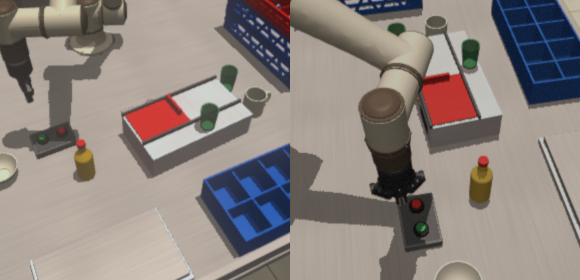

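The hatch is still shut, both buttons are up, the loose items look undisturbed, and the tool is clear of everything.

```bash
python3 -c "
from bench import manip
print(manip.close_job())"
```

```text
the job is handed in; nothing more can be done
None
```

I pushed the drawer home, then the hatch shut, both with closed fingertips at about 20–50 mm/s. After that I pressed the green button once and released it. The job was handed in at about 14 s, and it reported no verdict.

- **Drawer:** it stopped against its end with about 10 N. Its face was then seen at x ≈ 548 mm, where 548.5 mm was expected for shut. I measured this after the hatch push. The drawer was hidden behind the arm and unit in the final picture, so I did not measure it again.
- **Hatch:** it stopped with about 13 N. The rib was seen about 3 mm left of my estimate for shut. That estimate and the camera calibration (about 2 mm) could account for this, and the hard stop and covered well agree with fully shut. It was in the same place in the final check.
- **Green button:** it bottomed out at a fingertip height of 46 mm, which is the full 6 mm, with 11–18 N at the wrist. It was seen up again afterwards.
- **Red button and loose items:** I did not touch the red button, and it read as up. The tumblers, mug, bottle and bowl looked unmoved in the last pictures. The spoon looked unmoved after the hatch push, but the arm hid it at the end.
- **Robot:** the arm ended clear of everything, with the contact force about zero.

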